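Refit the dosing blade and hold the dispenser's push head half down

ROBOT

A 6-joint arm with a two-finger parallel gripper is mounted at the origin on the work surface. World frame = base frame: x ahead of the robot, y to its left, z up, the work surface at z = 0. Lengths are in m, angles in rad, forces in N, time in s.
With the tool pointing down it reaches from about 0.25 to 0.8 m from the base axis. Payload 8.5 kg.
Tool frame: the origin (TCP) lies on the centre line of the jaws, within the pads' length; the fingertips stand 14 mm ahead of it and the grasp point (between the pads) lies 5 mm behind it (nose_length is the z of the fingertips in the tool frame, in m); z points along the fingers, y is the line along which they close (so a half turn about z gives the same grasp; the last joint's range is limited). The gripper opens to 85 mm and grips with 20 to 120 N. Pads are 22 mm wide; open, the fingers measure 114 mm over their backs; the gripper's body (76 mm by 85 mm) begins 54 mm behind the grasp point. The pads swing forward as they close: fully open they stand 13 mm farther back than shut.
Start: joints at [-1.209, 0.238, -0.013, 1.319, 0, 1.571], TCP at [0.186, -0.491, 0.245] pointing down, gripper open.
Joint ranges: [-2.66, 2.66], [-1.03, 1.9], [-1.14, 1.46], [-1.82, 2.27], [-1.45, 1.34], [-3.14, 3.14]. Speed limits (rad/s): [2.22, 2.22, 2.79, 3.14, 3.14, 3.14].

INTERFACE

Orientations are given as a unit quaternion [x, y, z, w].
In Python, from workcell import observe, get_image, camera_info, close_job, nose_length gives the robot as it stands.
- The arm moves only by the shell command python3 -m inch 'ROWS' [FORCE]. ROWS is JSON, a list of rows, each a list of 5 numbers: the closure, from -1 (fully open) to 1 (shut), so that 0 is half open, then the shift along the tool's x, y, z in m, then the turn about the tool's z in degrees. In form: [[grip, dx, dy, dz, roll], ...]. A call has 1 to 5 rows; each row is the pose to reach, as a shift and turn from the pose commanded when the call began, along the tool's axes at that moment; what a row does not reach only later rows make up. A row lasts 1/12 s, in which the tool goes at most 41.7 mm and 7.16 degrees, less where a joint would pass 70% of its speed; a pose out of reach is approached as far as the arm can. A call with a gripper value outside its range is refused whole. The fingers move at their own pace and stop on an object; FORCE is the grip in N (left out, the last holds). Time passes only in rows, so rows that repeat a pose let the fingers close. It gives the time, the measured TCP pose, the force, the opening and the grip force at its end, in the units of the state.
- observe(): the state, without advancing time (a new reading comes with each control period).
- get_image(name): name is "side" or "top" or "wrist"; returns the picture (420x560x3 uint8, red, green, blue); there is no depth.
- camera_info(name): a dict with "intrinsics" (3x3 intrinsics, pixels), "distortion" ([k1, k2, p1, p2, k3] as OpenCV has them; the pictures are not rectified), "extrinsics" (4x4, takes a point from camera to world coordinates). Camera axes: x right, y down, z forward; pixel columns grow to the right and rows downward; lengths in m; the calibration is good to about 2 mm. A picture is of the moment at which its call begins: read the wrist's pose just before it. camera_info takes no time and is no camera call; for the wrist camera it gives the pose at the moment of the call.
- close_job(): hands the job in; it is judged then, once.
The state is a dict: "t": time; "joints": joint angles; "joint_velocities": joint speeds; "joint_torque": joint torques, N m; "ee_pos": TCP position; "tool_rot": TCP orientation; "contact_force": force on the tool from outside, world axes, zero at the start; "torque": the same for the moment, N m; "finger_gap": finger opening in m; "grasp_force": force on a finger pad.
Only numpy, scipy, OpenCV 4.12 (cv2) and the standard library are available. Lean on these libraries where they do the work, as an engineer would, in place of code of your own. Each camera call takes 0.05 s, during which the arm holds its last target. There are 200 camera calls.

TASK

The washed, empty formula dispenser is being put together again and checked: take the flat dosing blade out of the green rack and slide it edgewise down into the blue-collared slot of the dispenser's lid, keeping hold of it until it is well into the slot, then leave it fully home and let go of it. Then press the dispenser's blue push head with the fingers, half way down, so that the red ring on its stem is level with the grey ring on the lid (15 mm), never right down to its stop, and finish while still holding it steadily there. Leave everything else, the bottle warmer's button too, alone.

Things in the scene. Friction and masses are not known exactly. Their poses are not given: they have to be found in the camera images.
- blade: Loose flat dosing blade, 42 to 84 g, standing upright. Origin: middle of the lower edge of the blade; z up along it. Steel blade 3 (x) by 36 (y) by 60 (z) mm from z = 0 to 60; orange shoulder 22 by 60 by 6 mm from z = 60 to 66; orange grip 16 (x) by 24 (y) by 50 mm from z = 66 to its top at z = 116. It starts hanging by its shoulder in the rack's slot, its axes along the rack's; a half turn about z makes no difference
- blade_shoulder (a point): centre of the underside of the blade's shoulder, 60 mm above the blade's lower edge
- rack: Fixed green plastic rack, 105 (x) by 160 (y) mm. In front (-x) a block 80 mm wide (y), top 70 mm high, with the slot in which the blade hangs; behind it three bays 30 mm or less in height with a teat in each. Origin: centre of the underside
- rack_slot (a point): centre of the mouth of the rack's slot, 36 mm in front of the rack's origin, 70 mm high; slot 7 (x) by 44 (y) mm, 64 mm deep. Its walls fit the blade freely
- dispenser: Fixed push dispenser: clear plastic box 100 by 160 mm on a white foot 120 (x) by 180 (y) mm, with a white lid 110 by 170 mm whose top is 150 mm high. Origin: centre of the underside, z up. On the lid are the slot's blue collar at y = +45 mm and the push head at y = -45 mm
- slot_mouth (a point): centre of the mouth of the dispenser's slot, level with the top of its blue collar, 160 mm high; axes as the dispenser's. The mouth is 14 mm wide in x and tapers over 10 mm to the slot, 7 (x) by 44 (y) mm, open further down than the blade reaches. Blade fully home: its shoulder lies on the collar, i.e. blade_shoulder at slot_mouth, blade width along the dispenser's y
- plunger (a joint): downward travel of the push head in m: 0 up (at rest), 0.030 at its stop; 0.015 is half way (red ring on the stem, 4 mm high, level with the grey ring on the lid). A spring returns it: about 2.5 N to start, 7 N half way, 11.5 N at the stop
- plunger_top (a point): centre of the flat top of the push head, a blue disc 40 mm across and 10 mm thick on a white stem 18 mm thick; 200 mm high at rest; moves straight down with the push head
- warmer: Fixed white bottle warmer: round well 116 mm across and 100 mm high (its axis 22 mm behind the origin) with a lower deck in front, 45 mm high, that carries a green button. Origin: about the middle of the underside
- warmer_button (a joint): travel of the warmer's green button in m, 0 up, 0.005 fully down; not to be pressed
- bottle: Loose clear bottle with blue cap, 60 mm across, 150 mm high, standing in the warmer's well with its foot 30 mm above the table. Origin: centre of the underside; leave alone
- spare_bottle: Loose clear bottle with yellow cap, 60 mm across, 140 mm high, behind the row. Origin: centre of the underside; leave alone
- bowl: Loose stainless steel bowl, 110 mm across, 50 mm high, in front of the row. Origin: centre of the underside; leave alone
- teat0: Loose beige teat, foot 40 mm across, 44 mm high, in a bay of the rack. Origin: centre of the underside; leave alone
- teat1: Loose beige teat, foot 40 mm across, 44 mm high, in a bay of the rack. Origin: centre of the underside; leave alone
- teat2: Loose beige teat, foot 40 mm across, 44 mm high, in a bay of the rack. Origin: centre of the underside; leave alone
Not all that is in view belongs to the job. There is more than one size of the dispenser; the job needs the smaller.

How it is judged:
On the way, in this order (a step that is already met when the one before it is completed fails the run):
1. the blade, still held, is well into the dispenser's slot (shoulder within 35 mm of the collar) (z of blade_shoulder in the frame of slot_mouth below 0.035 m and horizontal distance between blade_shoulder and slot_mouth below 0.012 m and contact force between the fingers and blade above 0.5 N), for 0.05 s.
2. the blade is fully home and let go (z of blade_shoulder in the frame of slot_mouth between -0.004 and 0.003 m and horizontal distance between blade_shoulder and slot_mouth below 0.008 m and angle between blade's own z axis and vertical below 0.08 rad and contact force between the fingers and blade below 0.2 N), for 0.2 s.
3. the push head is held pressed half way (15 mm, give or take 4) (value of joint plunger between 0.011 and 0.019 m and contact force between the fingers and plunger above 2 N), for 1 s.
At the end, for the whole second after the job is handed in: The blade is fully home in the dispenser's slot (shoulder within 3 mm of the collar, within 8 mm sideways, upright) and not touched, and the fingers hold the push head still, 11 to 19 mm down, pushing it with more than 2 N (all of step 2 and all of step 3 and velocity of joint plunger between -0.01 and 0.01 m/s); the arm keeps its last pose, push and grip.
It fails at once if the push head is pushed down to its stop (beyond 26 mm) (value of joint plunger above 0.026 m).
It fails at once if the warmer's button is pressed (value of joint warmer_button above 0.003 m).
It fails at once if the bowl, a bottle or a teat is moved more than 25 mm (distance of any of bowl, bottle, spare_bottle, teat0, teat1, teat2 from where it was at the start of the episode above 0.025 m).
It also fails if it takes over 59 s, if anything falls off the work surface, if the arm or the gripper's body presses on something with over 40 N, if the wrist force passes 120 N, or if a joint passes its speed limit or range.

## Working session

There is one attempt and no reset: what is moved stays moved. The work goes in short steps, Python scripts to look and compute and a shell command to move; the robot and the scene stay as the last step left them, time stands still between calls to the robot, and variables do not carry over. Pictures are saved under pics/ and viewed, at most 10 in all, crops included, and the job is handed in when it is done.

```bash
mkdir -p pics; ls; python3 - <<'E'
from workcell import *
import cv2,numpy as np
print(observe(), nose_length)
for n in ("top","side"):
    cv2.imwrite(f"pics/{n}0.png",get_image(n)[:,:,::-1])
for n in ("top","side","wrist"):
    print(n,camera_info(n))
E
```

```text
pics
{'t': 0.0, 'joints': array([-1.20897668e+00,  2.38787579e-01, -1.42704355e-02,  1.31919410e+00,
       -1.74990978e-05,  1.57079941e+00]), 'joint_velocities': array([-0.00133335, -0.00096348, -0.00011892, -0.00040868, -0.0016054 ,
        0.00086031]), 'joint_torque': array([-2.74154787e-03, -5.38778007e+01,  3.46439123e+01,  1.84092193e-02,
       -2.23800989e-04, -1.42330998e-05]), 'ee_pos': array([ 0.18569096, -0.49063515,  0.24466774]), 'tool_rot': array([ 9.83680416e-01,  1.79923066e-01, -1.39573441e-04, -7.14438002e-04]), 'contact_force': array([-0.66090258,  0.39800222,  0.62260586]), 'torque': array([ 0.00857588,  0.02614691, -0.05039473]), 'grasp_force': 0.0, 'finger_gap': 0.0854361757550486} 0.014
top {'intrinsics': array([[428.34785826,   0.        , 282.1400594 ],
       [  0.        , 428.34785826, 206.72771937],
       [  0.        ,   0.        ,   1.        ]]), 'distortion': array([0.02218309, 0.        , 0.        , 0.        , 0.        ]), 'extrinsics': array([[ 0.00879324, -0.99790474,  0.06409993,  0.4908211 ],
       [-0.99977516, -0.00753659,  0.01982013,
[... 581 characters left out ...]
48,  0.75963208],
       [ 0.        ,  0.        ,  0.        ,  1.        ]])}
wrist {'intrinsics': array([[365.62013344,   0.        , 281.83174398],
       [  0.        , 365.62013344, 208.48780245],
       [  0.        ,   0.        ,   1.        ]]), 'distortion': array([-0.07247591,  0.        ,  0.        ,  0.        ,  0.        ]), 'extrinsics': array([[ 3.53694828e-01, -8.98593180e-01, -2.59673382e-01,
         2.51765091e-01],
       [-9.35360481e-01, -3.40046631e-01, -9.73090906e-02,
        -4.65536566e-01],
       [-8.59773397e-04,  2.77305941e-01, -9.60781284e-01,
         3.73424914e-01],
       [ 0.00000000e+00,  0.00000000e+00,  0.00000000e+00,
         1.00000000e+00]])}
```

View pics/top0.png

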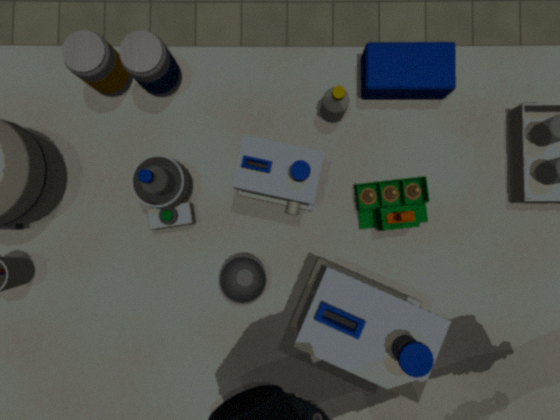

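View pics/side0.png

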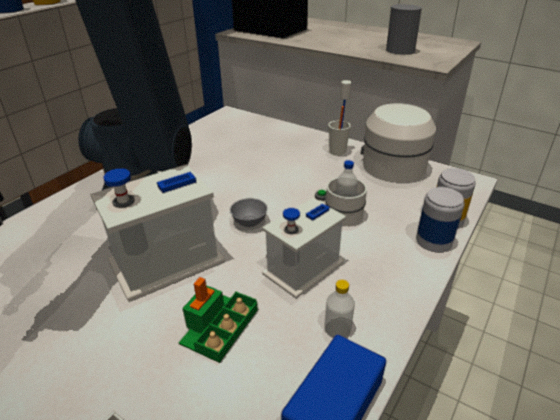

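The top view shows the small dispenser near (280,170), with its collar at (256,163) and push head at (300,170). The rack's orange blade is at (401,217), and the large dispenser at (370,325) is a decoy and an obstacle. The side view agrees: the small dispenser is near (303,240), the blade is at (203,290), and the large dispenser stands about twice as tall.

```bash
cat > h.py <<'E'
import cv2,numpy as np
from workcell import *
def ray(ci,px):
    u=cv2.undistortPoints(np.array(px,float).reshape(-1,1,2),ci["intrinsics"],ci["distortion"])[:,0]
    E=ci["extrinsics"]; d=np.c_[u,np.ones(len(u))]@E[:3,:3].T
    return E[:3,3],d
def plane(ci,px,z):
    o,d=ray(ci,px); return o+d*((z-o[2])/d[:,2])[:,None]
def tri(a,pa,b,pb):
    o1,d1=ray(a,[pa]);o2,d2=ray(b,[pb]);A=np.c_[d1[0],-d2[0]]
    s=np.linalg.lstsq(A,o2-o1,rcond=None)[0]
    p,q=o1+s[0]*d1[0],o2+s[1]*d2[0]; return (p+q)/2,np.linalg.norm(p-q)
def mask(im,h0,h1,s=120,v=40):
    return cv2.inRange(cv2.cvtColor(im,cv2.COLOR_RGB2HSV),(h0,s,v),(h1,255,255))
def blobs(m,amin=30):
    cs,_=cv2.findContours(m,cv2.RETR_EXTERNAL,cv2.CHAIN_APPROX_NONE)
    return [(c[:,0],cv2.contourArea(c),cv2.minAreaRect(c)) for c in cs if cv2.contourArea(c)>amin]
E
python3 - <<'E'
from h import *
for n in("top","side"):
    im=cv2.imread(f"pics/{n}0.png")[:,:,::-1].copy(); ci=camera_info(n)
    for nm,a,b,z in(("orange",3,20,.126),("blue",100,130,.16),("blue",100,130,.2),("green",45,80,.07)):
        for c,A,r in blobs(mask(im,a,b)):
            bx=cv2.boxPoints(r); P=plane(ci,bx,z)
            print(n,nm,z,"A%d"%A,np.round(r[0],1),np.round(r[1],1),"ctr",plane(ci,[r[0]],z)[0,:2].round(4),
              "L",[round(float(np.linalg.norm(P[i+1]-P[i])),4) for i in(0,1)],"ang",[round(float(np.degrees(np.arctan2(*(P[i+1]-P[i])[1::-1])))%180,1) for i in (0,1)])
E
```

```text
top orange 0.126 A216 [400.  216.7] [ 9.3 26.9] ctr [ 0.5293 -0.2426] L [0.0554, 0.0193] ang [97.2, 6.0]
top orange 0.126 A140 [367.5 196.5] [13. 13.] ctr [ 0.5709 -0.1758] L [0.0269, 0.0272] ang [90.4, 179.7]
top orange 0.126 A141 [390. 194.] [14. 14.] ctr [ 0.5764 -0.2223] L [0.0289, 0.0292] ang [90.4, 179.5]
top orange 0.126 A128 [412.5 190.8] [14.3 12.5] ctr [ 0.5833 -0.2687] L [0.0258, 0.0297] ang [99.9, 8.7]
top blue 0.16 A888 [415.5 359. ] [34. 33.] ctr [ 0.2514 -0.2607] L [0.0637, 0.0643] ang [91.0, 178.9]
top blue 0.16 A881 [339.6 319.8] [48.9 19.5] ctr [ 0.324  -0.1139] L [0.0381, 0.0951] ang [155.4, 66.3]
top blue 0.16 A139 [144.5 175.5] [13. 13.] ctr [0.6073 0.2807] L [0.0264, 0.0265] ang [90.4, 1.6]
top blue 0.16 A285 [299.5 170.5] [19. 19.] ctr [ 0.6195 -0.0333] L [0.0384, 0.0386] ang [90.3, 0.3]
top blue 0.16 A297 [256.1 163.6] [29.1 11.6] ctr [0.633  0.0547] L [0.0237, 0.0591] ang [168.4, 77.7]
top blue 0.16 A4069 [410.   65.5] [88. 47.] ctr [ 0.8355 -0.2562] L [0.0976, 0.1776] ang [179.9, 89.7]
top blue 0.2 A888 [415.5 359. ] [34. 33.] ctr [ 0.2625 -0.2493] L [0.0607
[... 2923 characters left out ...]
 A354 [176.  181.6] [11.1 37.1] ctr [ 0.3046 -0.0799] L [0.0962, 0.0552] ang [68.2, 142.3]
side blue 0.2 A366 [117.1 176.4] [17.5 26.7] ctr [ 0.1574 -0.1445] L [0.0683, 0.0928] ang [47.2, 143.4]
side blue 0.2 A45 [348.5 164.5] [7. 7.] ctr [0.6249 0.2301] L [0.0187, 0.0375] ang [33.2, 116.3]
side blue 0.2 A85 [197.5 113.5] [ 8.5 23.7] ctr [0.0538 0.2666] L [0.1063, 0.0712] ang [91.5, 142.3]
side blue 0.2 A1838 [212.5  55.5] [111.  37.] ctr [-0.3573  0.8059] L [0.2843, 2.1388] ang [27.4, 129.5]
side blue 0.2 A54 [5.  5.5] [11. 10.] ctr [-2.7953  1.0801] L [0.1127, 0.5931] ang [17.4, 152.4]
side green 0.07 A3217 [214.4 320.1] [67.1 71.6] ctr [ 0.5911 -0.284 ] L [0.1861, 0.1682] ang [114.0, 2.6]
```

```bash
cat >> h.py <<'E'
from scipy.spatial.transform import Rotation as R
def go(p,yaw=None):
    "shift in tool axes and roll to bring the TCP to p with tool y at world angle yaw (mod 180)"
    o=observe(); M=R.from_quat(o["tool_rot"]).as_matrix(); s=M.T@(np.array(p)-o["ee_pos"])
    y=np.degrees(np.arctan2(M[1,1],M[0,1])); r=0 if yaw is None else -((yaw-y+90)%180-90)
    print("tcp",o["ee_pos"].round(4),"yaw",round(y,1),"j",o["joints"].round(2),"F",o["contact_force"].round(1),"shift",s.round(4),"roll",round(r,1))
E
python3 - <<'E'
from h import *
T,S=camera_info("top"),camera_info("side")
for n,a,b in (("bighead",(415.5,359),(117.1,176.4)),("bigcollar",(339.6,319.8),(176,181.6)),("head",(299.5,170.5),(290.8,213.3)),("collar",(256.1,163.6),(317.5,211)),("greyring?",(401,217),(203,283))):
    print(n,tri(T,a,S,b))
print(plane(T,[(400,216.7)],.076), plane(T,[(401,217)],.126))
go([.3,-.5,.42],6.5)
E
```

```text
bighead (array([ 0.28632622, -0.22499238,  0.28301237]), np.float64(0.0016901603476952428))
bigcollar (array([ 0.33652873, -0.1065026 ,  0.2246014 ]), np.float64(1.7424340362839378e-05))
head (array([ 0.61407099, -0.0325039 ,  0.19657853]), np.float64(7.37484265990245e-05))
collar (array([0.63364031, 0.05495941, 0.15802666]), np.float64(0.0005918275877801765))
greyring? (array([ 0.53063054, -0.24692222,  0.11204652]), np.float64(0.0035703515235083983))
[[ 0.53147835 -0.25521853  0.076     ]] [[ 0.52871734 -0.24457501  0.126     ]]
tcp [ 0.1857 -0.4907  0.2447] yaw -69.3 j [-1.21  0.24 -0.01  1.32  0.    1.57] F [1.3 0.6 0.9] shift [ 0.1036  0.0489 -0.1753] roll -75.8
```

```bash
python3 -m inch '[[-1,0.02,0.01,-0.04,-7],[-1,0.04,0.02,-0.08,-14],[-1,0.06,0.03,-0.11,-21],[-1,0.08,0.04,-0.14,-28],[-1,0.10,0.05,-0.17,-35]]' 30; python3 -c "
from h import *
go([.5,-.3,.36],6.5)"
```

```text
t: 0.52
ee_pos: [0.298, -0.5019, 0.4172]
tool_rot: [0.883, 0.47, 0.0, 0.0]
contact_force: [0.4, -1.4, 1.1]
finger_gap: 0.0853
grasp_force: 0.0
tcp [ 0.298  -0.5019  0.4172] yaw -33.9 j [-1.04  0.37  0.61  1.81  0.    1.13] F [ 0.4 -1.4  1.1] shift [0.2803 0.0548 0.0572] roll -40.4
```

```bash
python3 -m inch '[[-1,0.04,0.01,0,-7],[-1,0.08,0.02,0,-14],[-1,0.12,0.03,0,-21],[-1,0.16,0.04,0,-28],[-1,0.20,0.04,0,-35]]'; python3 -c "
from h import *
go([.53,-.27,.28],6.5)"
```

```text
t: 0.93
ee_pos: [0.4447, -0.3586, 0.4141]
tool_rot: [0.7, 0.714, 0.0, -0.001]
contact_force: [0.4, -0.7, -0.1]
finger_gap: 0.0857
grasp_force: 0.0
tcp [ 0.4447 -0.3586  0.4141] yaw 1.1 j [-0.68  0.34  0.56  1.79  0.    0.87] F [ 0.4 -0.7 -0.1] shift [0.0869 0.087  0.1341] roll -5.4
```

```bash
python3 -m inch '[[-1,0.022,0.022,0.03,-5.4],[-1,0.044,0.044,0.06,-5.4],[-1,0.066,0.066,0.09,-5.4],[-1,0.087,0.087,0.114,-5.4],[-1,0.087,0.087,0.134,-5.4]]'; python3 -c "
from h import *
go([.53,-.25,.28],6.5)
ci=camera_info('wrist');im=get_image('wrist');cv2.imwrite('pics/w1.png',im[:,:,::-1])
for c,A,r in blobs(mask(im,3,20),100): print('orange',int(A),r, [plane(ci,[r[0]],z)[0,:2].round(4) for z in(.07,.126)])
"
```

```text
t: 1.35
ee_pos: [0.531, -0.2675, 0.2783]
tool_rot: [0.667, 0.745, 0.0, -0.001]
contact_force: [0.3, -1.0, -0.0]
finger_gap: 0.0855
grasp_force: 0.0
tcp [ 0.531  -0.2675  0.2783] yaw 6.3 j [-0.47  0.36  0.24  1.45  0.    0.99] F [ 0.3 -1.  -0. ] shift [ 0.0175  0.001  -0.0017] roll -0.2
orange 1460 ((284.0, 169.0), (64.0, 24.0), 90.0) [array([ 0.5316, -0.2552]), array([ 0.5303, -0.2456])]
```

View pics/w1.png

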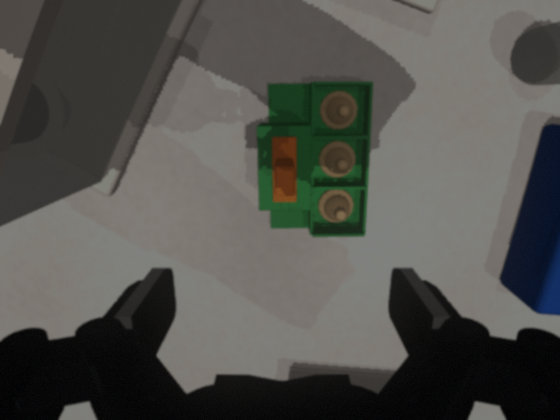

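The wrist view shows the blade in the rack, orange at (284,169), square to the image. It gives a blade centre of about (0.5315, -0.2545), which agrees with the top view.

```bash
python3 -m inch '[[-1,0.013,0.001,0.02,0],[-1,0.013,0.001,0.055,0],[-1,0.013,0.001,0.085,0],[-1,0.013,0.001,0.105,0],[-1,0.013,0.001,0.108,0]]'; python3 -c "
from h import *
go([.5315,-.2545,.10],6.5)
ci=camera_info('wrist');im=get_image('wrist');cv2.imwrite('pics/w2.png',im[:,:,::-1])
for c,A,r in blobs(mask(im,3,20),100): print('orange',int(A),r, [plane(ci,[r[0]],z)[0,:2].round(4) for z in(.07,.126)])
"
```

```text
t: 1.82
ee_pos: [0.5261, -0.2581, 0.1701]
tool_rot: [0.668, 0.744, -0.001, -0.003]
contact_force: [-0.6, 0.3, 0.4]
finger_gap: 0.0854
grasp_force: 0.0
tcp [ 0.5261 -0.2581  0.1701] yaw 6.1 j [-0.46  0.38 -0.    1.19 -0.    1.01] F [-0.6  0.3  0.4] shift [0.0028 0.0061 0.07  ] roll -0.4
orange 3142 ((291.0, 215.5), (95.0, 34.0), 90.0) [array([ 0.5318, -0.2573]), array([ 0.5288, -0.2403])]
```

View pics/w2.png

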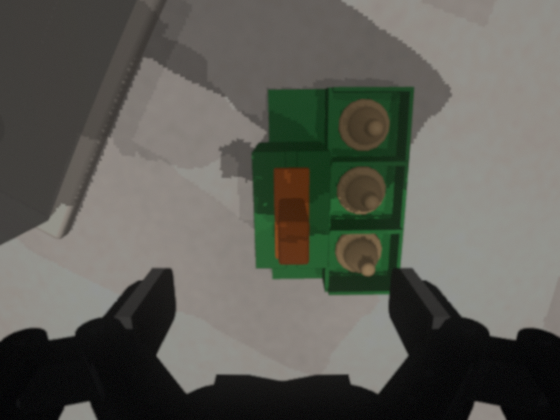

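The blade's shoulder is centred at (291,215), which puts it at (0.531, -0.255), between the open fingers' planes. I'll go down.

```bash
python3 -m inch '[[-1,0.002,0.005,0.02,0],[-1,0.002,0.005,0.04,0],[-1,0.002,0.005,0.06,0],[-1,0.002,0.005,0.07,0],[-1,0.002,0.005,0.07,0]]'; python3 -c "
from h import *
go([.531,-.255,.10],6.5)
"
```

```text
t: 2.28
ee_pos: [0.5325, -0.2561, 0.1027]
tool_rot: [0.668, 0.744, -0.0, -0.001]
contact_force: [-0.4, -0.3, -0.0]
finger_gap: 0.0856
grasp_force: 0.0
tcp [ 0.5325 -0.2561  0.1027] yaw 6.1 j [-0.45  0.43 -0.11  1.04  0.    1.02] F [-0.4 -0.3 -0. ] shift [ 0.0012 -0.0013  0.0027] roll -0.4
```

```bash
python3 -m inch '[[0.4,0,-0.001,0.002,0],[0.6,0,-0.001,0.002,0],[1,0,-0.001,0.002,0],[1,0,-0.001,0.002,0],[1,0,-0.001,0.002,0]]' 40; python3 -m inch '[[1,0,0,0,0],[1,0,0,0,0],[1,0,0,0,0],[1,0,0,0,0]]';python3 -c "
from h import *
go([.531,-.255,.10],6.5)
"
```

```text
t: 2.7
ee_pos: [0.5323, -0.2562, 0.1021]
tool_rot: [0.668, 0.744, 0.0, 0.001]
contact_force: [0.2, -0.5, 0.8]
finger_gap: 0.0256
grasp_force: 0.0
t: 3.03
ee_pos: [0.5322, -0.2562, 0.1019]
tool_rot: [0.668, 0.744, 0.0, 0.0]
contact_force: [-0.7, 0.6, 5.3]
finger_gap: 0.0154
grasp_force: 44.1
tcp [ 0.5322 -0.2562  0.1019] yaw 6.1 j [-0.45  0.43 -0.11  1.03  0.    1.02] F [-0.7  0.6  5.3] shift [ 0.0013 -0.0011  0.0019] roll -0.4
```

```bash
python3 -m inch '[[1,0,0,-0.01,0],[1,0,0,-0.03,0],[1,0,0,-0.06,0],[1,0,0,-0.09,0],[1,0,0,-0.12,0]]'; python3 -m inch '[[1,0,0,-0.03,0],[1,0,0,-0.06,0],[1,0,0,-0.09,0],[1,0,0,-0.1,0],[1,0,0,-0.1,0]]';python3 -c "
from h import *
go([.633,.055,.31],-12.5)
im=get_image('side');cv2.imwrite('pics/s2.png',im[:,:,::-1])
"
```

```text
t: 3.45
ee_pos: [0.5315, -0.2558, 0.2229]
tool_rot: [0.668, 0.744, -0.0, -0.0]
contact_force: [0.3, -1.1, -0.0]
finger_gap: 0.0155
grasp_force: 43.4
t: 3.87
ee_pos: [0.5327, -0.2564, 0.3248]
tool_rot: [0.668, 0.744, 0.001, 0.002]
contact_force: [-0.9, -0.1, -1.7]
finger_gap: 0.0155
grasp_force: 43.4
tcp [ 0.5327 -0.2564  0.3248] yaw 6.1 j [-0.45  0.34  0.34  1.56  0.    1.02] F [-0.9 -0.1 -1.7] shift [0.2989 0.1329 0.0146] roll 18.6
```

View pics/s2.png

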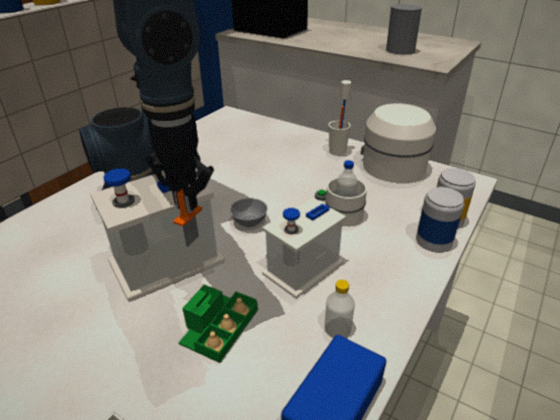

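The blade is out of the rack and hanging straight in the gripper at (187,205). The teats and the rack are undisturbed.

```bash
python3 -m inch '[[1,0.03,0.013,0,4],[1,0.06,0.026,0,8],[1,0.09,0.039,0,12],[1,0.12,0.052,0,16],[1,0.15,0.065,0,18.6]]'; python3 -c "
from h import *
go([.633,.055,.325],-12.5)
"
```

```text
t: 4.33
ee_pos: [0.5801, -0.0985, 0.3195]
tool_rot: [0.781, 0.624, -0.001, -0.001]
contact_force: [0.3, 0.7, -0.9]
finger_gap: 0.0154
grasp_force: 43.5
tcp [ 0.5801 -0.0985  0.3195] yaw -12.7 j [-0.17  0.34  0.32  1.55  0.    1.62] F [ 0.3  0.7 -0.9] shift [ 0.1614  0.0178 -0.0055] roll -0.2
```

```bash
python3 -m inch '[[1,0.03,0.004,0,0],[1,0.06,0.008,-0.002,0],[1,0.09,0.012,-0.005,0],[1,0.1,0.015,-0.005,0],[1,0.1,0.015,-0.005,0]]'; python3 -c "
from h import *
go([.633,.055,.325],-12.5)
ci=camera_info('wrist');im=get_image('wrist');cv2.imwrite('pics/w3.png',im[:,:,::-1])
print(ci['extrinsics'].round(3))
for c,A,r in blobs(mask(im,100,130),100):
  P=plane(ci,cv2.boxPoints(r),.16); d=P[1]-P[0]; e=P[2]-P[1]
  print('blue',int(A),r, [plane(ci,[r[0]],z)[0,:2].round(4) for z in(.16,.2)],np.degrees(np.arctan2(d[1],d[0])),np.linalg.norm(d),np.linalg.norm(e))
for c,A,r in blobs(mask(im,3,20),100): print('orange',int(A),r)
"
```

```text
t: 4.75
ee_pos: [0.6172, -0.0032, 0.3243]
tool_rot: [0.779, 0.627, -0.001, -0.001]
contact_force: [-0.6, -0.4, -1.8]
finger_gap: 0.0156
grasp_force: 43.4
tcp [ 0.6172 -0.0032  0.3243] yaw -12.3 j [-0.01  0.4   0.42  1.6   0.    1.78] F [-0.6 -0.4 -1.8] shift [ 0.0602  0.0031 -0.0007] roll 0.2
[[ 0.977 -0.204 -0.061  0.633]
 [-0.213 -0.939 -0.271  0.066]
 [-0.002  0.278 -0.961  0.453]
 [ 0.     0.     0.     1.   ]]
blue 187 ((3.5, 373.0), (40.0, 7.0), 90.0) [array([ 0.2935, -0.129 ]), array([ 0.3398, -0.1024])] -8.59061508546455 0.008064568890952578 0.054288448141752925
blue 10373 ((508.0, 319.5), (145.0, 102.0), 90.0) [array([ 0.8008, -0.1698]), array([ 0.7778, -0.1376])] -12.893889283296405 0.09665848803873281 0.1717537333520273
blue 115 ((310.0, 240.0), (6.0, 26.0), 0.0) [array([ 0.6315, -0.0492]), array([ 0.6316, -0.0335])] 78.83911334777844 0.02379955274760805 0.005085119108255393
blue 2038 ((286.9999694824219, 116.49998474121094), (27.999996185302734, 74.99998474121094), 0.0) [array([0.6338, 0.0555]), array([0.6336, 0.057 ])] 77.36256875880737 0.05743468322023005 0.021367800201389613
orange 6998 ((281.9999694824219, 273.5), (47.99999237060547, 154.99996948242188), 0.0)
```

View pics/w3.png

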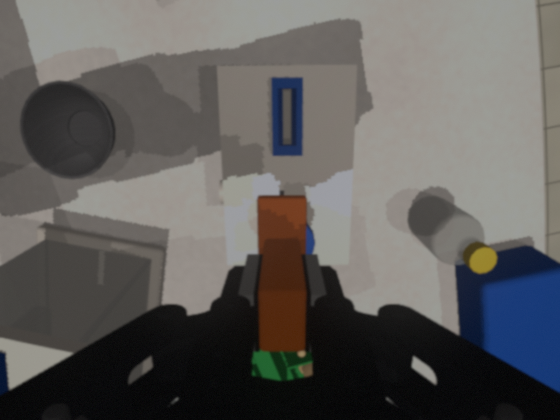

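The collar is at (287,116) with its slot open, and the held blade is centred at column 282, square to the slot.

```bash
python3 -c "
from h import *
o=observe();ci=camera_info('wrist');M=R.from_quat(o['tool_rot']).as_matrix()
for z in (.030,.026,): print((M.T@(plane(ci,[(282,196.5)],o['ee_pos'][2]-z)[0]-o['ee_pos'])).round(4))
go([.6338,.0555,.325],-12.6)
"
```

```text
[0.0306 0.0002 0.03  ]
[0.0316 0.0002 0.026 ]
tcp [ 0.6167 -0.0046  0.3245] yaw -12.3 j [-0.01  0.4   0.42  1.6  -0.    1.78] F [-0.1  0.4 -0.7] shift [ 0.0624  0.0039 -0.0005] roll 0.3
```

```bash
python3 -m inch '[[1,0.03,0.002,0,0.3],[1,0.055,0.004,0,0.3],[1,0.061,0.004,0.01,0.3],[1,0.061,0.004,0.035,0.3],[1,0.061,0.004,0.055,0.3]]'; python3 -m inch '[[1,0,0,0,0],[1,0,0,0,0]]'; python3 -c "
from h import *
go([.6336,.0545,.22],-12.6)
"
```

```text
t: 5.22
ee_pos: [0.6335, 0.0522, 0.2695]
tool_rot: [0.781, 0.624, -0.0, -0.0]
contact_force: [-0.4, -0.7, 0.0]
finger_gap: 0.0154
grasp_force: 43.5
t: 5.38
ee_pos: [0.6327, 0.0518, 0.2702]
tool_rot: [0.782, 0.624, -0.001, -0.001]
contact_force: [0.3, 0.3, -0.5]
finger_gap: 0.0155
grasp_force: 43.3
tcp [0.6327 0.0518 0.2702] yaw -12.8 j [ 0.08  0.43  0.34  1.48 -0.    1.88] F [ 0.3  0.3 -0.5] shift [0.0029 0.0004 0.0502] roll -0.2
```

```bash
python3 -m inch '[[1,0.002,0.0005,0,0],[1,0.002,0.0005,0.01,0],[1,0.002,0.0005,0.02,0],[1,0.002,0.0005,0.03,0],[1,0.002,0.0005,0.03,0]]'; python3 -c "
from h import *
go([.6336,.0545,.192],-12.6)
"
```

```text
t: 5.8
ee_pos: [0.6339, 0.0548, 0.2388]
tool_rot: [0.781, 0.624, -0.001, -0.001]
contact_force: [0.4, 1.2, -1.3]
finger_gap: 0.0156
grasp_force: 43.4
tcp [0.6339 0.0548 0.2388] yaw -12.8 j [0.09 0.44 0.27 1.4  0.   1.88] F [ 0.4  1.2 -1.3] shift [-0.0003 -0.0001  0.0468] roll -0.2
```

```bash
python3 -m inch '[[1,0,0,0.01,0],[1,0,0,0.02,0],[1,0,0,0.03,0],[1,0,0,0.038,0],[1,0,0,0.042,0]]'; python3 -m inch '[[1,0,0,0.001,0],[1,0,0,0.002,0],[1,0,0,0.003,0],[1,0,0,0.004,0],[1,0,0,0.004,0]]'; python3 -c "
from h import *
go([.6336,.0545,.192],-12.6)
"
```

```text
t: 6.22
ee_pos: [0.6342, 0.0549, 0.1975]
tool_rot: [0.781, 0.624, -0.001, -0.001]
contact_force: [0.5, -0.1, -1.0]
finger_gap: 0.0154
grasp_force: 43.4
t: 6.63
ee_pos: [0.6349, 0.055, 0.1955]
tool_rot: [0.781, 0.624, 0.0, 0.0]
contact_force: [-0.1, 0.1, -0.9]
finger_gap: 0.0155
grasp_force: 43.4
tcp [0.6349 0.055  0.1955] yaw -12.8 j [0.09 0.45 0.18 1.3  0.   1.88] F [-0.1  0.1 -0.9] shift [-0.0008 -0.0012  0.0035] roll -0.2
```

```bash
python3 -m inch '[[1,0,0,0.001,0],[1,0,0,0.002,0],[1,0,0,0.003,0],[1,0,0,0.003,0],[1,0,0,0.003,0]]'; python3 -c "
from h import *
go([.6336,.0545,.192],-12.6)
"
```

```text
t: 7.05
ee_pos: [0.6348, 0.055, 0.1923]
tool_rot: [0.781, 0.624, -0.0, -0.0]
contact_force: [-0.4, -0.3, -0.3]
finger_gap: 0.0155
grasp_force: 43.4
tcp [0.6348 0.055  0.1923] yaw -12.8 j [0.09 0.45 0.17 1.29 0.   1.88] F [-0.4 -0.3 -0.3] shift [-0.0007 -0.001   0.0003] roll -0.2
```

```bash
python3 -m inch '[[1,0,0,0.001,0],[1,0,0,0.001,0],[1,0,0,0.002,0],[1,0,0,0.002,0]]'
```

```text
t: 7.38
ee_pos: [0.6349, 0.055, 0.1919]
tool_rot: [0.781, 0.624, 0.001, 0.0]
contact_force: [-4.5, -0.4, 9.7]
finger_gap: 0.0154
grasp_force: 45.0
```

Firm contact at the predicted height, so the blade is home. I'll let go and rise.

```bash
python3 -m inch '[[0.5,0,0,-0.001,0],[0.3,0,0,-0.001,0],[0,0,0,-0.001,0],[0,0,0,-0.001,0],[0,0,0,-0.001,0]]'; python3 -m inch '[[0,0,0,-0.02,0],[0,0,0,-0.05,0],[0,0,0,-0.085,0],[0,0,0,-0.11,0],[0,0,0,-0.11,0]]'; python3 -c "
from h import *
go([.6135,-.0328,.30],-12.6)
im=get_image('side');cv2.imwrite('pics/s3.png',cv2.resize(im[120:320,200:400,::-1],None,fx=3,fy=3))
ci=camera_info('wrist');im=get_image('wrist');cv2.imwrite('pics/w4.png',im[:,:,::-1])
for c,A,r in blobs(mask(im,3,20),100): print('orange',int(A),r,plane(ci,[r[0]],.166))
"
```

```text
t: 7.8
ee_pos: [0.6348, 0.055, 0.191]
tool_rot: [0.781, 0.624, -0.0, -0.0]
contact_force: [0.3, -0.4, -0.4]
finger_gap: 0.0427
grasp_force: 0.0
t: 8.22
ee_pos: [0.6363, 0.0551, 0.3069]
tool_rot: [0.781, 0.624, 0.003, 0.002]
contact_force: [-0.9, -1.2, 0.6]
finger_gap: 0.0424
grasp_force: 0.0
tcp [0.6363 0.0551 0.3069] yaw -12.8 j [0.09 0.43 0.43 1.56 0.   1.88] F [-0.9 -1.2  0.6] shift [-0.0908 -0.0029  0.0067] roll -0.2
orange 2020 ((280.0, 198.0), (76.0, 28.0), 90.0) [[0.63587839 0.05727437 0.166     ]]
```

View pics/s3.png

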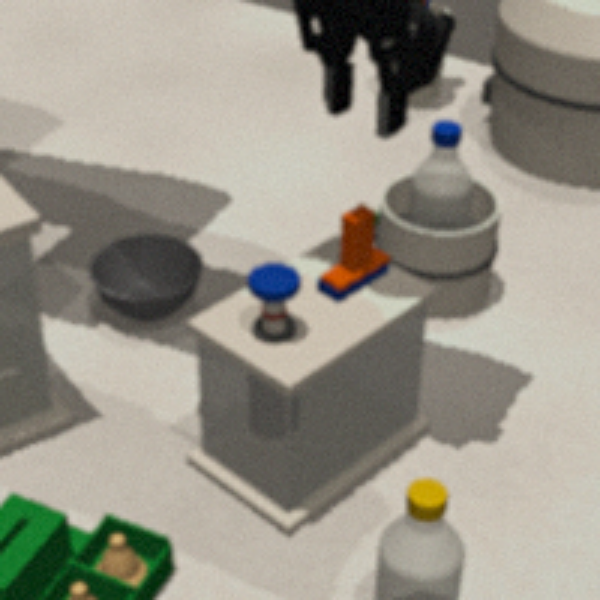

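The blade is fully home: its orange shoulder lies on the collar at crop (355,275). The push head is at rest at (273,280). Next I shut the fingers over it.

```bash
python3 -m inch '[[1,-0.02,0,0,0],[1,-0.05,-0.002,0,0],[1,-0.075,-0.002,0,0],[1,-0.089,-0.002,0,0],[1,-0.089,-0.002,0,0]]' 60; python3 -m inch '[[1,0,0,0.03,0],[1,0,0,0.06,0],[1,0,0,0.075,0],[1,0,0,0.075,0],[1,0,0,0.075,0]]'; python3 -c "
from h import *
go([.6148,-.0325,.214],-12.6)
"
```

```text
t: 8.73
ee_pos: [0.6123, -0.0338, 0.3003]
tool_rot: [0.782, 0.623, -0.001, -0.0]
contact_force: [0.4, 0.8, -0.2]
finger_gap: -0.0001
grasp_force: 0.0
t: 9.15
ee_pos: [0.6128, -0.0307, 0.2254]
tool_rot: [0.781, 0.624, -0.001, -0.001]
contact_force: [-0.3, -0.5, 1.0]
finger_gap: 0.0
grasp_force: 0.0
tcp [ 0.6128 -0.0307  0.2254] yaw -12.7 j [-0.05  0.4   0.17  1.35  0.    1.74] F [-0.3 -0.5  1. ] shift [-0.0013  0.0024  0.0114] roll -0.1
```

```bash
python3 -m inch '[[1,-0.001,0.002,0.005,0],[1,-0.001,0.002,0.01,0],[1,-0.001,0.002,0.014,0],[1,-0.001,0.002,0.017,0],[1,-0.001,0.002,0.017,0]]'; python3 -m inch '[[1,0,0,0.002,0],[1,0,0,0.004,0],[1,0,0,0.004,0],[1,0,0,0.004,0]]'; python3 -c "
from h import *
go([.6148,-.0325,.199],-12.6)
"
```

```text
t: 9.57
ee_pos: [0.6155, -0.0327, 0.2095]
tool_rot: [0.781, 0.624, 0.001, 0.0]
contact_force: [1.6, 0.9, 3.5]
finger_gap: -0.0002
grasp_force: 1.5
t: 9.9
ee_pos: [0.6154, -0.0327, 0.2057]
tool_rot: [0.781, 0.624, 0.001, 0.0]
contact_force: [4.0, 0.5, 3.5]
finger_gap: -0.0003
grasp_force: 2.1
tcp [ 0.6154 -0.0327  0.2057] yaw -12.8 j [-0.05  0.41  0.14  1.3   0.    1.74] F [4.  0.5 3.5] shift [ 0.0001 -0.0007  0.0067] roll -0.2
```

```bash
python3 -m inch '[[1,0,0,0.002,0],[1,0,0,0.004,0],[1,0,0,0.006,0],[1,0,0,0.0065,0],[1,0,0,0.0065,0]]'; python3 -m inch '[[1,0,0,0,0],[1,0,0,0,0],[1,0,0,0,0]]'; python3 -c "
from h import *
f=[]
for i in range(6):
    im=get_image('side'); f.append(observe()['contact_force'])
print(np.mean(f,0))
go([.6148,-.0325,.199],-12.6)
cv2.imwrite('pics/s4.png',cv2.resize(im[170:270,240:360,::-1],None,fx=6,fy=6,interpolation=cv2.INTER_CUBIC))
"
```

```text
t: 10.32
ee_pos: [0.6155, -0.0328, 0.1993]
tool_rot: [0.781, 0.624, 0.001, 0.0]
contact_force: [3.2, 1.1, 5.6]
finger_gap: 0.0001
grasp_force: 3.0
t: 10.57
ee_pos: [0.6154, -0.0328, 0.1994]
tool_rot: [0.781, 0.624, 0.001, 0.0]
contact_force: [3.5, 1.3, 5.8]
finger_gap: 0.0
grasp_force: 3.0
[3.38174025 0.87191676 5.84726402]
tcp [ 0.6154 -0.0328  0.1994] yaw -12.8 j [-0.05  0.41  0.12  1.28  0.    1.74] F [4.2 1.  6.8] shift [ 0.0001 -0.0007  0.0004] roll -0.2
```

View pics/s4.png

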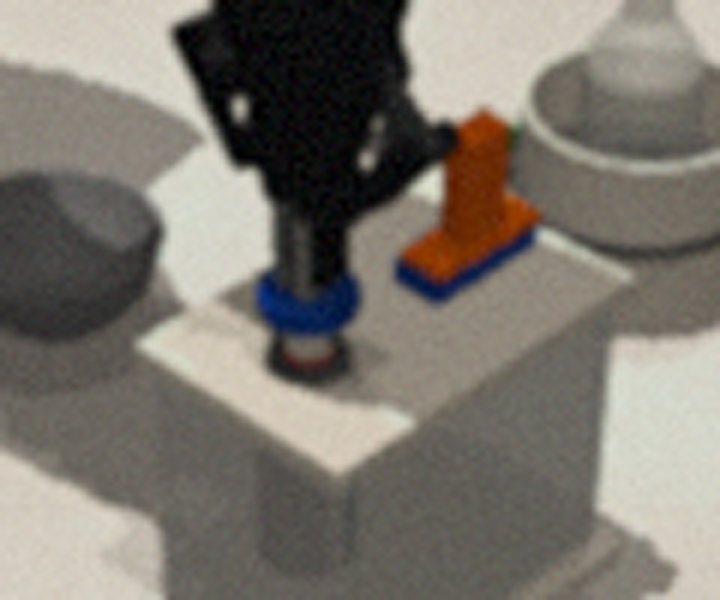

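The red ring at crop (310,358) is level with the grey ring and the blade is still home. I'll hold for over a second, then hand in.

```bash
for i in 1 2 3; do python3 -m inch '[[1,0,0,0,0],[1,0,0,0,0],[1,0,0,0,0],[1,0,0,0,0],[1,0,0,0,0]]' | grep -E "^t|ee_pos|contact"; done; python3 -c "
from workcell import *
print(close_job())"
```

```text
t: 11.28
ee_pos: [0.6154, -0.0328, 0.1994]
tool_rot: [0.781, 0.624, 0.001, 0.0]
contact_force: [3.4, 0.7, 5.9]
t: 11.7
ee_pos: [0.6154, -0.0328, 0.1994]
tool_rot: [0.781, 0.624, 0.001, 0.0]
contact_force: [4.5, 1.0, 6.3]
t: 12.12
ee_pos: [0.6154, -0.0328, 0.1994]
tool_rot: [0.781, 0.624, 0.001, 0.0]
contact_force: [4.0, 0.6, 6.6]
the job is handed in; nothing more can be done
None
```

I handed in the job at 12.1 s: the blade is home in the small dispenser's slot and let go, and the fingers are holding the push head about 15 mm down with about 6 N; `close_job()` gave no verdict.

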